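Rock a tight flight pack out of the charger and hold it clear

TASK

Work the orange-capped battery pack out of the bench charger: the sprung contacts at its two ends grip its foot tightly, so rather than pulling it straight out, take it by those ends and rock it gently, about five degrees towards one contact and then the other, at least twice each way, easing it upwards until it frees. Finish while still holding it, upright and just clear above its own bay by about a finger's width or two, so that the contacts can be looked at. Leave the other two packs fully seated and do not disturb the radio and the transmitter.

Things in the scene. Friction and masses are not known exactly. Their poses are not given: they have to be found in the camera images.
- charger: Grey desktop charger fixed to the table, 130 mm (x) by 250 mm (y) by 55 mm high. Origin: centre of its underside; z up. Three bays in a row along its y, 70 mm apart, each 60 mm (x) by 41 mm (y), 24 mm deep (floor at z = 31 mm, deck at 55 mm). At each x end of a bay a sprung brass contact, 17 mm above the bay floor, grips the pack.
- bay_left (a point): centre of the mouth of the bay on the charger's +y side, level with the top deck
- bay_mid (a point): centre of the mouth of the middle bay, level with the top deck. In every bay the two contacts press on the pack's ends with about 32 N each; each holds its end by friction, about 19 N, until that end has risen 17 mm. A straight pull must beat both at once, a rock one at a time. There is room to lean about 12 degrees either way.
- bay_right (a point): centre of the mouth of the bay on the charger's -y side, level with the top deck
- pack_orange: Pack to take out: dark grey upright box with an orange cap, 54 mm (x) by 38 mm (y) by 108 mm tall, about 0.42 kg. Origin: centre of its underside; z up. Its two x end faces meet the contacts and are free to grip; it rocks along x. It starts fully down in one of the bays, in line with the charger, 84 mm showing above the deck, 32 mm from its neighbours along y.
- pack_orange_top (a point): centre of the top face of the orange-capped pack, 108 mm above its origin
- pack_blue: Battery pack of the same size with a blue cap, in another bay; it stays there. Origin: centre of its underside.
- pack_white: Battery pack of the same size with a white cap, in another bay; it stays there. Origin: centre of its underside.
- radio: Small black telemetry radio, 46 x 40 x 26 mm with a stub antenna reaching 81 mm high, standing loose beside the charger. Origin: centre of its underside. Leave alone.
- transmitter: Dark hand-held remote control lying on the table, 100 x 180 x 42 mm, with two sticks reaching 72 mm high. Origin: centre of its underside. Leave alone.

How it is judged:
By the outcome, as a careful person would: the job done as asked, in the order asked, and still so for the second after the job is handed in, while the arm keeps its last pose, push and grip.
It also fails if it takes over 42 s, if anything falls off the work surface, if the arm or the gripper's body presses on something with over 40 N, if the wrist force passes 120 N, or if a joint passes its speed limit or range.

ROBOT

A 6-joint arm with a two-finger parallel gripper is mounted at the origin on the work surface. World frame = base frame: x ahead of the robot, y to its left, z up, the work surface at z = 0. Lengths are in m, angles in rad, forces in N, time in s.
With the tool pointing down it reaches from about 0.35 to 0.85 m from the base axis. Payload 8.1 kg.
Tool frame: the origin (TCP) lies between the finger pads; the fingertips stand 11 mm ahead of it and the grasp point (between the pads) lies 8 mm behind it; y points along the fingers, x is the direction in which the jaws open and shut, and the axes are right-handed (so a half turn about y gives the same grasp; the last joint's range is limited). The gripper opens to 93 mm and grips with 3 to 60 N. Pads are 15 mm wide; open, the fingers measure 128 mm over their backs; the gripper's body (75 mm by 188 mm) begins 65 mm behind the grasp point.
Start: joints at [1.035, 0.13, 1.488, -0, 1.523, -0.085], TCP at [0.261, 0.54, 0.23] pointing down, gripper open.
Joint ranges: [-2.96, 2.96], [-0.89, 2.26], [0.02, 2.5], [-1.34, 4.48], [0, 2.73], [-2.66, 2.66]. Speed limits (rad/s): [2.39, 2.39, 2.79, 3.14, 3.14, 3.14].

INTERFACE

Orientations are given as a rotation vector (axis times angle).
In Python, from plant import readout, optics, robot gives the robot as it stands.
- The arm moves only by the shell command python3 -m creep 'ROWS' [FORCE]. ROWS is JSON, a list that holds one entry, the list of rows, each a list of 7 numbers: the closure, from 0 (fully open) to 1 (shut), then the shift along the tool's x, y, z in cm, then the turn, a rotation vector about the tool's x, y, z in degrees. In form: [[[grip, x, y, z, wx, wy, wz], ...]]. A call has exactly 8 rows; each row shifts and turns the pose as measured when the row begins, along the tool's axes as they then stand; what a row does not reach is not made up. A row lasts 1/10 s, in which the tool goes at most 50 mm and 8.59 degrees, less where a joint would pass 70% of its speed; a pose out of reach is approached as far as the arm can. A call is refused whole if a number of a shift passes 5 or a number of a turn 8.59, either way. A call with a gripper value outside its range is refused whole. The fingers move at their own pace and stop on an object; FORCE is the grip in N (left out, the last holds). Time passes only in rows, so rows that do not move let the fingers close, or fill a call up. It gives the time, the measured TCP pose, the force and the opening at its end, in the units of the state.
- readout.read_state(): the state, without advancing time (a new reading comes with each control period).
- optics.read_camera(name): name is "side" or "top"; returns a dict with "frame" (420x560x3 uint8, red, green, blue), "depth" (420x560 float32, m along the optical axis (not along the pixel's ray), 0 where there is no reading), "intrinsics" (3x3 intrinsics, pixels), "dist_coeffs" ([k1, k2, p1, p2, k3] as OpenCV has them; the pictures are not rectified), "R" (3x3) and "t" (3): a world point X has camera coordinates R X + t. Camera axes: x right, y down, z forward; pixel columns grow to the right and rows downward; lengths in m; the calibration is good to about 2 mm. A picture is of the moment at which its call begins.
- robot.close_job(): hands the job in, once; it reports no verdict.
The state is a dict: "t": time; "q": joint angles; "dq": joint speeds; "joint_torque": joint torques, N m; "tool_pos": TCP position; "orientation": TCP orientation; "force": force on the tool from outside, world axes, zero at the start; "wrist_torque": the same for the moment, N m; "opening": finger opening in m.
Only numpy, scipy, OpenCV 4.12 (cv2) and the standard library are available. Lean on these libraries where they do the work, as an engineer would, in place of code of your own. Each camera call takes 0.05 s, during which the arm holds its last target. There are 200 camera calls.

## Working session

There is one attempt and no reset: what is moved stays moved. The work goes in short steps, Python scripts to look and compute and a shell command to move; the robot and the scene stay as the last step left them, time stands still between calls to the robot, and variables do not carry over. Pictures are saved under pics/ and viewed, about 8 in all and at most 12, crops included, and the job is handed in when it is done.

```bash
mkdir -p pics; ls
python3 - <<'E'
from plant import readout, optics
import cv2, numpy as np
print(readout.read_state())
for n in("top","side"):
    c=optics.read_camera(n); np.savez(f"pics/{n}0.npz",**c)
    cv2.imwrite(f"pics/{n}0.png",c["frame"][:,:,::-1])
    print(n,c["intrinsics"].round(1).tolist(),np.round(c["dist_coeffs"],3),(-c["R"].T@c["t"]).round(3),c["R"].round(2).tolist())
E
```

```text
pics
{'t': 0.0, 'q': array([ 1.03456963e+00,  1.31167064e-01,  1.48928813e+00,  3.26212353e-05,
        1.52299443e+00, -8.54052125e-02]), 'dq': array([ 0.00124265,  0.000849  , -0.0003732 ,  0.00089072,  0.00065503,
       -0.00031629]), 'joint_torque': array([-1.39470307e-03, -5.59844148e+01, -4.91758311e+01,  7.66448211e-02,
        3.53428570e-02, -1.38616583e-04]), 'tool_pos': array([0.26111101, 0.53958947, 0.22857905]), 'orientation': array([-1.39021527, -0.86978089,  0.87251423]), 'force': array([ 0.404624  ,  0.37636584, -0.28583671]), 'wrist_torque': array([0.02065498, 0.00422386, 0.0108721 ]), 'opening': 0.0929992951698973}
top [[520.4, 0.0, 277.0], [0.0, 520.4, 204.7], [0.0, 0.0, 1.0]] [0.059 0.    0.    0.    0.   ] [ 0.441 -0.107  1.323] [[0.02, -1.0, 0.0], [-1.0, -0.02, -0.04], [0.04, -0.0, -1.0]]
side [[428.8, 0.0, 276.5], [0.0, 428.8, 213.4], [0.0, 0.0, 1.0]] [-0.122  0.     0.     0.     0.   ] [ 0.075 -0.782  0.995] [[0.82, -0.57, -0.02], [-0.43, -0.6, -0.67], [0.37, 0.56, -0.74]]
```

View pics/top0.png

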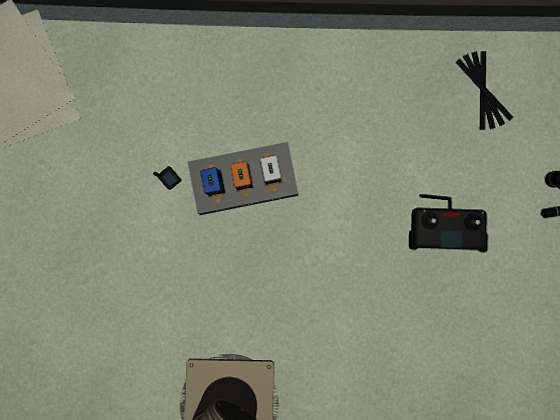

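View pics/side0.png

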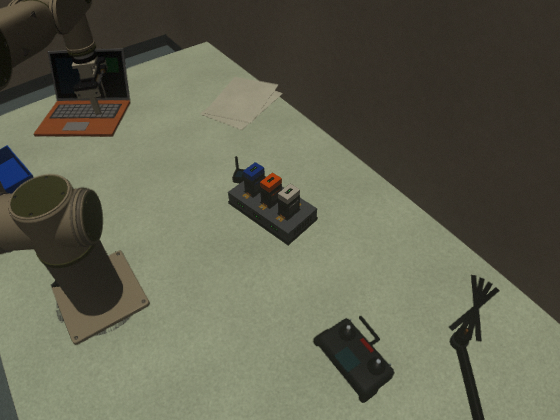

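The top view shows blue at (211,180), orange at (241,174) in the middle bay and white at (270,168). The radio is at (167,177), left of the charger, and the transmitter is far off at (450,229). Next I'll measure these.

```bash
cat > h.py <<'E'
import numpy as np, cv2
from scipy.spatial.transform import Rotation as Rn
def ray(c,uv,z):
    p=cv2.undistortPoints(np.array(uv,float).reshape(-1,1,2),c["intrinsics"],c["dist_coeffs"])[:,0]
    d=np.c_[p,np.ones(len(p))]@c["R"]; o=-c["R"].T@c["t"]
    return o+d*((z-o[2])/d[:,2])[:,None]
def mask(c,name):
    h=cv2.cvtColor(c["frame"],cv2.COLOR_RGB2HSV)
    lo,hi={"orange":((4,170,110),(16,255,255)),"blue":((105,120,50),(125,255,255)),"white":((0,0,120),(180,40,255))}[name]
    return cv2.inRange(h,lo,hi)
def blob(c,name,box):
    m=mask(c,name); k=np.zeros_like(m); u0,v0,u1,v1=box; k[v0:v1,u0:u1]=m[v0:v1,u0:u1]
    k=cv2.morphologyEx(k,cv2.MORPH_CLOSE,np.ones((7,7)))
    cs=cv2.findContours(k,cv2.RETR_EXTERNAL,cv2.CHAIN_APPROX_NONE)[0]
    return max(cs,key=cv2.contourArea)
E
python3 - <<'E'
from h import *
c=dict(np.load("pics/top0.npz")); s=dict(np.load("pics/side0.npz"))
for n in("blue","orange","white"):
    k=blob(c,n,(190,140,300,215)); r=cv2.minAreaRect(ray(c,k[:,0],.139)[:,:2].astype(np.float32)); print(n,np.round(r[0],4),np.round(r[1],3),round(r[2],1))
    m=np.zeros((420,560),np.uint8);cv2.drawContours(m,[k],-1,1,-1);d=c["depth"][m>0];print("  z~",-np.median(d)+1.323, len(d))
# charger deck
h=cv2.cvtColor(c["frame"],cv2.COLOR_RGB2HSV)
g=cv2.inRange(h,(0,0,0),(180,255,255)); 
v,u=np.mgrid[0:420,0:560]
uv=np.c_[u.ravel(),v.ravel()]
p=cv2.undistortPoints(uv.astype(float).reshape(-1,1,2),c["intrinsics"],c["dist_coeffs"])[:,0]
X=((np.c_[p,np.ones(len(p))]*c["depth"].ravel()[:,None])-c["t"])@c["R"]
X=X.reshape(420,560,3)
z=X[140:216,185:300,2]; print(np.percentile(z,[5,25,50,75,95]))
sel=X[140:220,180:300].reshape(-1,3); sel=sel[(sel[:,2]>.045)&(sel[:,2]<.065)]
r=cv2.minAreaRect(sel[:,:2].astype(np.float32)); print("deck",r,len(sel))
# radio
q=X[165:192,150:183].reshape(-1,3); q=q[q[:,2]>.015]; print("radio",q.min(0),q.max(0),q.mean(0))
big=cv2.resize(c["frame"][135:225,145:305,::-1],None,fx=5,fy=5,interpolation=cv2.INTER_CUBIC)
cv2.imwrite("pics/crop0.png",big)
# side orange
k=blob(s,"orange",(250,165,295,205)); print("side cap bbox",cv2.boundingRect(k))
E
```

```text
blue [0.5434 0.0455] [0.053 0.037] 12.9
  z~ 0.13617814 387
orange [ 0.5588 -0.0223] [0.053 0.036] 12.3
  z~ 0.13576865 372
white [ 0.5519 -0.0325] [0.169 0.249] 1.4
  z~ -0.0044466257 2488
[-0.00333376  0.00116759  0.05316979  0.05694572  0.13998176]
deck ((0.5589812994003296, -0.022078290581703186), (0.13108208775520325, 0.25269022583961487), 12.736478805541992) 4039
radio [ 0.44054731 -0.10709978  0.0152032 ] [0.58559931 0.18954754 1.32250421] [0.55473467 0.16049008 0.05265805]
side cap bbox (260, 173, 21, 15)
```

View pics/crop0.png

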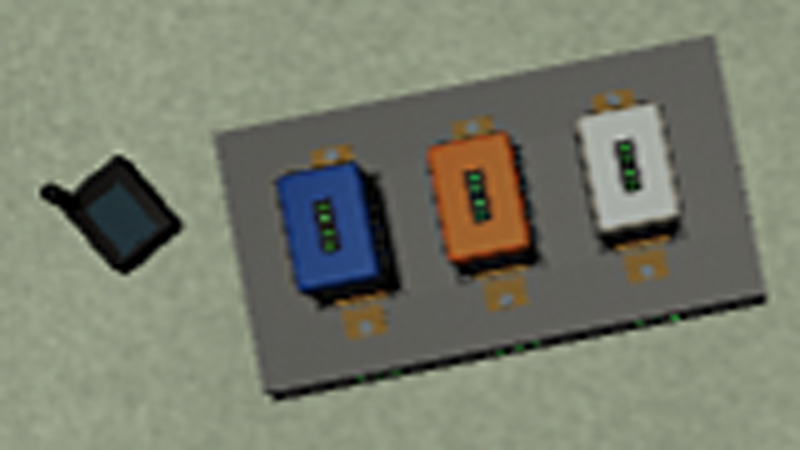

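```bash
cat >> h.py <<'E'
YAW=np.radians(12.6); PX=np.array([np.cos(YAW),np.sin(YAW),0]); C=np.array([.5588,-.0223,0])
PY=np.array([-PX[1],PX[0],0])
def rep(target=None,tilt=0,st=None):
    """target TCP world; tool x along +-PX, tool y down, tilt deg about pack y (positive: top leans to +pack x)"""
    if st is None:
        from plant import readout; st=readout.read_state()
    R=Rn.from_rotvec(st["orientation"]); M=R.as_matrix(); p=st["tool_pos"]
    sg=1 if M[:,0]@PX>0 else -1
    x=sg*PX; y=np.array([0,0,-1.]); G=np.c_[x,y,np.cross(x,y)]
    G=Rn.from_rotvec(np.radians(tilt)*PY).as_matrix()@G
    rv=np.degrees((R.inv()*Rn.from_matrix(G)).as_rotvec())
    d=p-C
    up=-M[:,1]; lean=np.degrees(np.arctan2(up@PX,up[2])); roll=np.degrees(np.arctan2(up@PY,up[2]))
    print("t %.2f tcp %s packframe mm %s lean %.2f side %.2f F(pack) %s wt %s open %.1fmm"%(st["t"],p.round(4),np.round([d@PX*1e3,d@PY*1e3,p[2]*1e3],1),lean,roll,np.round([st["force"]@PX,st["force"]@PY,st["force"][2]],1),np.round(st["wrist_torque"],2),st["opening"]*1e3))
    print(" sg",sg,"q",st["q"].round(2),"turn left(tool deg)",rv.round(2))
    if target is not None: print(" shift now axes cm",(M.T@(target-p)*100).round(2)," aligned axes cm",(G.T@(target-p)*100).round(2))
E
python3 - <<'E'
from h import *
from plant import readout
M=Rn.from_rotvec(readout.read_state()["orientation"]).as_matrix(); print(M.round(3))
rep(C+[0,0,.2])
E
```

```text
[[ 0.436 -0.001 -0.9  ]
 [ 0.9   -0.001  0.436]
 [-0.002 -1.     0.   ]]
t 0.10 tcp [0.2611 0.5397 0.2287] packframe mm [-167.9  613.4  228.7] lean 0.06 side 0.07 F(pack) [-0.5  0.3  0. ] wt [ 0.01 -0.02 -0.07] open 92.9mm
 sg 1 q [ 1.03  0.13  1.49  0.    1.52 -0.09] turn left(tool deg) [ 3.000e-02  5.157e+01 -9.000e-02]
 shift now axes cm [-37.61   2.92 -51.28]  aligned axes cm [ 16.79   2.87 -61.34]
```

```bash
python3 -m creep '[[[0,-2.5,0,-3.5,0,6.4,0],[0,-2.2,0,-3.8,0,6.4,0],[0,-1.8,0,-4,0,6.4,0],[0,-1.4,0,-4,0,6.4,0],[0,-1,0,-4,0,6.4,0],[0,-0.5,0,-4,0,6.4,0],[0,0,0,-4,0,6.4,0],[0,0.5,0,-4,0,6.4,0]]]' 60; python3 -c "
from h import *
rep(C+[0,0,.2])"
```

```text
t: 0.9
tool_pos: [0.4069, 0.2301, 0.2241]
orientation: [-1.57, -0.153, 0.164]
force: [0.7, -0.0, 0.3]
opening: 0.0928
t 0.90 tcp [0.4069 0.2301 0.2241] packframe mm [-93.2 279.4 224.1] lean 0.42 side 0.22 F(pack) [ 0.6 -0.2  0.3] wt [-0.08  0.04 -0.02] open 92.8mm
 sg 1 q [ 0.41 -0.22  1.84 -0.    1.53  0.21] turn left(tool deg) [ 0.23 -1.03 -0.42]
 shift now axes cm [  9.84   2.45 -27.76]  aligned axes cm [  9.32   2.41 -27.94]
```

```bash
python3 -m creep '[[[0,1.5,0,-4,0,-0.5,-0.2],[0,1.5,0,-4,0,-0.5,-0.2],[0,1.4,0,-4,0,0,0],[0,1.3,0,-4,0,0,0],[0,1.3,0,-4,0,0,0],[0,1.2,0,-4,0,0,0],[0,1,0,-2.8,0,0,0],[0,0,0,-1,0,0,0]]]' 60; python3 -c "
from h import *
from plant import optics
rep(C+[0,0,.2])
for n in('top','side'):
    c=optics.read_camera(n); np.savez(f'pics/{n}1.npz',**c)
s=c; cv2.imwrite('pics/side1.png',cv2.resize(s['frame'][100:260,180:360,::-1],None,fx=4,fy=3.75,interpolation=cv2.INTER_CUBIC))"
```

```text
t: 1.7
tool_pos: [0.5584, -0.0378, 0.2218]
orientation: [-1.568, -0.164, 0.169]
force: [-0.4, 0.7, -0.3]
opening: 0.0932
t 1.70 tcp [ 0.5584 -0.0378  0.2218] packframe mm [ -3.8 -15.  221.8] lean 0.20 side 0.21 F(pack) [-0.2  0.8 -0.3] wt [-0.02  0.09 -0.04] open 93.2mm
 sg 1 q [-0.16  0.03  1.61 -0.    1.51 -0.37] turn left(tool deg) [ 0.21 -0.48 -0.2 ]
 shift now axes cm [0.38 2.18 1.51]  aligned axes cm [0.38 2.18 1.5 ]
```

View pics/side1.png

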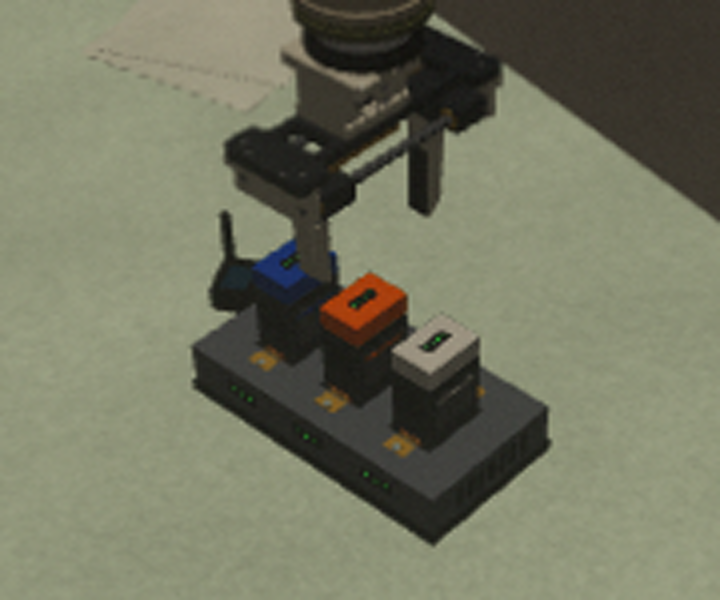

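```bash
python3 -m creep '[[[0,0.3,0,1.1,0.2,-0.4,-0.2],[0,0.1,0.5,0.3,0,0,0],[0,0,1.5,0,0,0,0],[0,0,2,0,0,0,0],[0,0,2,0,0,0,0],[0,0,1,0,0,0,0],[0,0,0.5,0,0,0,0],[0,0,0,0,0,0,0]]]' 60; python3 -c "
from h import *
rep(C+[0,0,.098])
c=dict(np.load('pics/top1.npz'))"
```

```text
t: 2.6
tool_pos: [0.5546, -0.0113, 0.1402]
orientation: [-1.56, -0.178, 0.182]
force: [0.4, -0.4, 0.1]
opening: 0.0929
t 2.60 tcp [ 0.5546 -0.0113  0.1402] packframe mm [ -1.7  11.6 140.2] lean 0.11 side -0.19 F(pack) [ 0.3 -0.4  0.1] wt [ 0.01  0.09 -0.  ] open 92.9mm
 sg 1 q [-0.11  0.07  1.72  0.    1.36 -0.34] turn left(tool deg) [-0.2   0.56 -0.11]
 shift now axes cm [ 0.17  4.22 -1.18]  aligned axes cm [ 0.17  4.22 -1.16]
```

```bash
python3 -m creep '[[[0,0.1,0,-0.3,0,0.3,0],[0,0,0.3,-0.3,0,0,0],[0,0,0.6,-0.2,0,0,0],[0,0,0.8,0,0,0,0],[0,0,0.8,0,0,0,0],[0,0,0.6,0,0,0,0],[0,0,0.2,0,0,0,0],[0,0,0,0,0,0,0]]]' 60; python3 -c "
from h import *
rep(C+[0,0,.098])"
```

```text
t: 3.4
tool_pos: [0.5592, -0.02, 0.1066]
orientation: [-1.561, -0.176, 0.174]
force: [0.2, -0.3, -0.3]
opening: 0.0933
t 3.40 tcp [ 0.5592 -0.02    0.1066] packframe mm [  0.9   2.2 106.6] lean -0.09 side -0.12 F(pack) [ 0.1 -0.4 -0.3] wt [-0.04  0.08  0.01] open 93.3mm
 sg 1 q [-0.13  0.11  1.74  0.    1.29 -0.35] turn left(tool deg) [-0.12  0.2   0.09]
 shift now axes cm [-0.09  0.86 -0.22]  aligned axes cm [-0.09  0.86 -0.22]
```

```bash
python3 -m creep '[[[0,-0.05,0.4,-0.1,0,0.2,0],[0,0,0.3,-0.1,0,0,0],[0,0,0.1,0,0,0,0],[0.3,0,0,0,0,0,0],[1,0,0,0,0,0,0],[1,0,0,0,0,0,0],[1,0,0,0,0,0,0],[1,0,0,0,0,0,0]]]' 55; python3 -c "
from h import *
rep(C+[0,0,.098])"
```

```text
t: 4.2
tool_pos: [0.5597, -0.0221, 0.0989]
orientation: [-1.562, -0.175, 0.17]
force: [-0.4, -0.1, -0.2]
opening: 0.0575
t 4.20 tcp [ 0.5597 -0.0221  0.0989] packframe mm [ 1.  -0.  98.9] lean -0.17 side -0.09 F(pack) [-0.4 -0.  -0.2] wt [-0.04  0.1  -0.01] open 57.5mm
 sg 1 q [-0.13  0.12  1.74  0.    1.27 -0.35] turn left(tool deg) [-0.09 -0.    0.17]
 shift now axes cm [-0.1   0.09  0.  ]  aligned axes cm [-0.1   0.09  0.  ]
```

```bash
python3 -m creep '[[[1,0,0,0,0,0,0],[1,0,0,0,0,0,0],[1,0.09,-0.05,0,0,0,1],[1,0.09,-0.05,0,0,0,1],[1,0.09,-0.05,0,0,0,1],[1,0.09,-0.05,0,0,0,1],[1,0.05,-0.03,0,0,0,0.5],[1,0,0,0,0,0,0]]]' 55; python3 -c "
from h import *
rep(C+[0,0,.099])"
```

```text
t: 5.0
tool_pos: [0.5649, -0.021, 0.1009]
orientation: [-1.57, -0.108, 0.237]
force: [-0.7, -0.0, 0.2]
opening: 0.0532
t 5.00 tcp [ 0.5649 -0.021   0.1009] packframe mm [  6.2  -0.  100.9] lean 4.69 side -0.08 F(pack) [-0.6  0.1  0.2] wt [-0.01 -0.39 -0.02] open 53.2mm
 sg 1 q [-0.11  0.21  1.64 -0.03  1.37 -0.33] turn left(tool deg) [-0.08 -0.01 -4.69]
 shift now axes cm [-0.61  0.24  0.  ]  aligned axes cm [-0.62  0.19  0.  ]
```

```bash
python3 -c "
from h import *
from plant import optics
s=optics.read_camera('side'); np.savez('pics/side2.npz',**s)
cv2.imwrite('pics/side2.png',cv2.resize(s['frame'][130:250,210:330,::-1],None,fx=5,fy=5,interpolation=cv2.INTER_CUBIC))
rep()"
```

```text
t 5.05 tcp [ 0.5648 -0.021   0.1008] packframe mm [  6.2  -0.  100.8] lean 4.66 side -0.09 F(pack) [-1.5 -0.8 -0.6] wt [ 0.01 -0.34 -0.02] open 53.4mm
 sg 1 q [-0.11  0.21  1.64 -0.03  1.37 -0.33] turn left(tool deg) [-0.08 -0.01 -4.66]
```

View pics/side2.png

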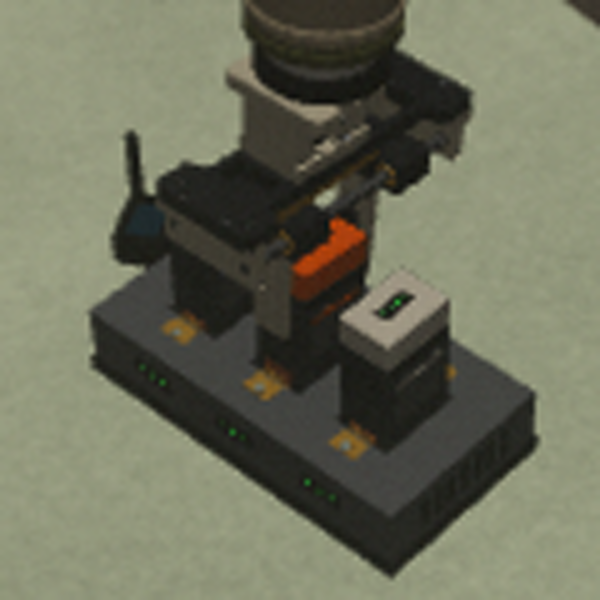

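```bash
python3 -m creep '[[[1,-0.08,-0.05,0,0,0,-0.8],[1,-0.12,-0.07,0,0,0,-1.3],[1,-0.12,-0.07,0,0,0,-1.4],[1,-0.12,-0.07,0,0,0,-1.4],[1,-0.12,-0.07,0,0,0,-1.4],[1,-0.12,-0.07,0,0,0,-1.4],[1,-0.1,-0.06,0,0,0,-1.2],[1,-0.03,-0.02,0,0,0,-0.4]]]' 55; python3 -c "
from h import *
rep(C+[0,0,.099])"
```

```text
t: 5.85
tool_pos: [0.5537, -0.0234, 0.104]
orientation: [-1.552, -0.244, 0.099]
force: [3.9, 0.2, -7.0]
opening: 0.0538
t 5.85 tcp [ 0.5537 -0.0234  0.104 ] packframe mm [-5.30e+00  1.00e-01  1.04e+02] lean -5.32 side -0.06 F(pack) [ 3.9 -0.7 -7. ] wt [-0.1  -0.07  0.09] open 53.8mm
 sg 1 q [-0.16  0.02  1.84  0.04  1.19 -0.39] turn left(tool deg) [-0.06 -0.03  5.32]
 shift now axes cm [ 0.48  0.55 -0.01]  aligned axes cm [ 0.53  0.5  -0.01]
```

```bash
python3 -m creep '[[[1,0.06,-0.07,0,0,0,0.8],[1,0.1,-0.09,0,0,0,1.3],[1,0.1,-0.09,0,0,0,1.4],[1,0.11,-0.09,0,0,0,1.4],[1,0.11,-0.09,0,0,0,1.4],[1,0.11,-0.08,0,0,0,1.4],[1,0.1,-0.07,0,0,0,1.2],[1,0.03,-0.02,0,0,0,0.4]]]' 55; python3 -c "
from h import *
rep(C+[0,0,.099])"
```

```text
t: 6.65
tool_pos: [0.5637, -0.021, 0.1084]
orientation: [-1.57, -0.114, 0.228]
force: [1.1, -0.4, -6.8]
opening: 0.0534
t 6.65 tcp [ 0.5637 -0.021   0.1084] packframe mm [5.100e+00 1.000e-01 1.084e+02] lean 4.17 side -0.06 F(pack) [ 1.  -0.6 -6.8] wt [-0.04 -1.34  0.01] open 53.4mm
 sg 1 q [-0.11  0.19  1.65 -0.02  1.37 -0.33] turn left(tool deg) [-0.05 -0.14 -4.17]
 shift now axes cm [-0.44  0.98 -0.02]  aligned axes cm [-0.51  0.94 -0.01]
```

```bash
python3 -m creep '[[[1,0.03,-0.02,0,0,0,0.9],[1,0,0,0,0,0,0],[1,-0.08,-0.03,0,0,0,-0.8],[1,-0.12,-0.03,0,0,0,-1.4],[1,-0.12,-0.03,0,0,0,-1.5],[1,-0.12,-0.03,0,0,0,-1.5],[1,-0.12,-0.03,0,0,0,-1.5],[1,-0.1,-0.03,0,0,0,-1.3]]]' 55; python3 -c "
from h import *
rep(C+[0,0,.099])"; python3 -m creep '[[[1,-0.06,-0.03,0,0,0,-1],[1,-0.04,-0.03,0,0,0,-0.6],[1,0,0,0,0,0,0],[1,0,0,0,0,0,0],[1,0,0,0,0,0,0],[1,0,0,0,0,0,0],[1,0,0,0,0,0,0],[1,0,0,0,0,0,0]]]' 55; python3 -c "
from h import *
rep(C+[0,0,.099])"
```

```text
t: 7.45
tool_pos: [0.5556, -0.0228, 0.1117]
orientation: [-1.557, -0.216, 0.126]
force: [3.5, 0.3, -3.7]
opening: 0.0539
t 7.45 tcp [ 0.5556 -0.0228  0.1117] packframe mm [ -3.2   0.2 111.7] lean -3.28 side -0.02 F(pack) [ 3.4 -0.5 -3.7] wt [-0.21  0.38  0.09] open 53.9mm
 sg 1 q [-0.15  0.05  1.8   0.02  1.24 -0.37] turn left(tool deg) [-0.02 -0.1   3.28]
 shift now axes cm [ 0.25  1.29 -0.02]  aligned axes cm [ 0.32  1.27 -0.02]
t: 8.25
tool_pos: [0.554, -0.0231, 0.1127]
orientation: [-1.553, -0.24, 0.101]
force: [1.2, -0.4, -3.3]
opening: 0.0535
t 8.25 tcp [ 0.554  -0.0231  0.1127] packframe mm [ -4.9   0.2 112.7] lean -5.12 side 0.00 F(pack) [ 1.1 -0.7 -3.3] wt [-0.08 -0.26  0.06] open 53.5mm
 sg 1 q [-0.16  0.01  1.83  0.03  1.21 -0.38] turn left(tool deg) [-0.   -0.13  5.12]
 shift now axes cm [ 0.37  1.41 -0.02]  aligned axes cm [ 0.49  1.37 -0.02]
```

```bash
python3 -m creep '[[[1,0.08,-0.04,0,0,0,0.9],[1,0.11,-0.04,0,0,0,1.4],[1,0.11,-0.04,0,0,0,1.5],[1,0.11,-0.04,0,0,0,1.5],[1,0.11,-0.04,0,0,0,1.5],[1,0.11,-0.04,0,0,0,1.5],[1,0.1,-0.03,0,0,0,1.3],[1,0.05,-0.01,0,0,0,0.8]]]' 55; python3 -c "
from h import *
from plant import optics
rep(C+[0,0,.099])
s=optics.read_camera('side'); np.savez('pics/side3.npz',**s)
cv2.imwrite('pics/side3.png',cv2.resize(s['frame'][130:250,210:330,::-1],None,fx=5,fy=5,interpolation=cv2.INTER_CUBIC))"
```

```text
t: 9.05
tool_pos: [0.5637, -0.0208, 0.1172]
orientation: [-1.574, -0.088, 0.253]
force: [0.0, 0.4, -3.4]
opening: 0.0538
t 9.05 tcp [ 0.5637 -0.0208  0.1172] packframe mm [  5.2   0.4 117.2] lean 6.02 side -0.01 F(pack) [ 0.1  0.4 -3.4] wt [-0.05 -0.28  0.02] open 53.8mm
 sg 1 q [-0.11  0.21  1.61 -0.03  1.42 -0.32] turn left(tool deg) [ 0.   -0.18 -6.02]
 shift now axes cm [-0.32  1.86 -0.04]  aligned axes cm [-0.52  1.82 -0.04]
```

View pics/side3.png

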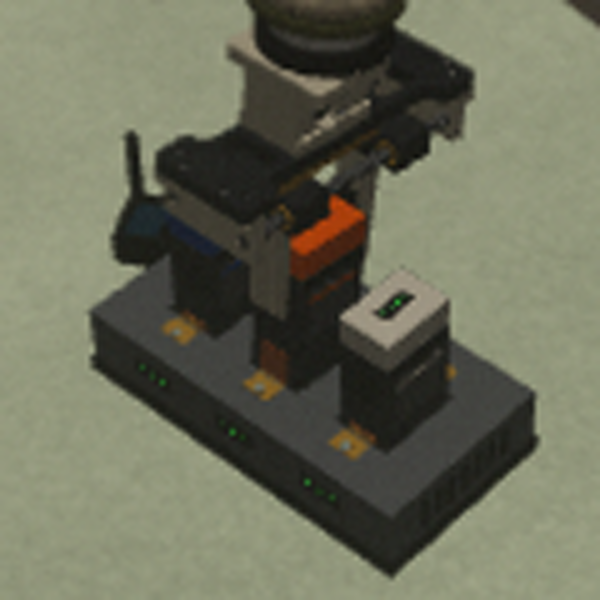

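Side view: the cap has risen with the gripper (top at crop row ~198, was ~222), and the foot's contact strip is now showing above the deck. The blue and white packs haven't moved. Next is one more lean the other way, then upright.

```bash
python3 -m creep '[[[1,-0.09,-0.03,0,0,0,-1.2],[1,-0.12,-0.04,0,0,0,-1.6],[1,-0.12,-0.04,0,0,0,-1.6],[1,-0.12,-0.04,0,0,0,-1.6],[1,-0.12,-0.04,0,0,0,-1.5],[1,-0.12,-0.03,0,0,0,-1.5],[1,-0.1,-0.02,0,0,0,-1.2],[1,-0.05,-0.01,0,0,0,-0.4]]]' 55; python3 -c "
from h import *
rep(C+[0,0,.099])"; python3 -m creep '[[[1,0.04,-0.05,0,0,0,0.5],[1,0.08,-0.05,0,0,0,0.9],[1,0.09,-0.05,0,0,0,1],[1,0.09,-0.05,0,0,0,1],[1,0.07,-0.05,0,0,0,0.8],[1,0.03,-0.05,0,0,0,0.4],[1,0,0,0,0,0,0],[1,0,0,0,0,0,0]]]' 55; python3 -c "
from h import *
rep(C+[0,0,.148])"
```

```text
t: 9.9
tool_pos: [0.5522, -0.0231, 0.121]
orientation: [-1.554, -0.239, 0.1]
force: [-1.0, -0.7, -2.4]
opening: 0.0539
t 9.90 tcp [ 0.5522 -0.0231  0.121 ] packframe mm [ -6.6   0.6 121. ] lean -5.08 side 0.04 F(pack) [-1.1 -0.4 -2.4] wt [-0.08  0.15  0.02] open 53.9mm
 sg 1 q [-0.16 -0.    1.83  0.03  1.23 -0.38] turn left(tool deg) [ 0.03 -0.2   5.08]
 shift now axes cm [ 0.46  2.25 -0.06]  aligned axes cm [ 0.66  2.2  -0.06]
t: 10.7
tool_pos: [0.5566, -0.022, 0.1232]
orientation: [-1.564, -0.17, 0.171]
force: [0.7, 0.5, -4.4]
opening: 0.0537
t 10.70 tcp [ 0.5566 -0.022   0.1232] packframe mm [ -2.1   0.8 123.2] lean 0.04 side 0.00 F(pack) [ 0.8  0.3 -4.4] wt [-0.04  0.03  0.05] open 53.7mm
 sg 1 q [-0.13  0.09  1.73 -0.    1.32 -0.35] turn left(tool deg) [ 0.   -0.18 -0.04]
 shift now axes cm [ 0.21 -2.48 -0.08]  aligned axes cm [ 0.21 -2.48 -0.08]
```

```bash
python3 -m creep '[[[1,0.1,-0.2,-0.03,0,-0.1,0],[1,0.08,-0.3,-0.02,0,0,0],[1,0,-0.4,0,0,0,0],[1,0,-0.4,0,0,0,0],[1,0,-0.4,0,0,0,0],[1,0,-0.3,0,0,0,0],[1,0,-0.1,0,0,0,0],[1,0,0,0,0,0,0]]]' 55; python3 -c "
from h import *
rep(C+[0.001,0,.148])"
```

```text
t: 11.5
tool_pos: [0.5585, -0.0224, 0.1469]
orientation: [-1.564, -0.172, 0.171]
force: [0.3, 0.6, -3.7]
opening: 0.0535
t 11.50 tcp [ 0.5585 -0.0224  0.1469] packframe mm [ -0.3   0.  146.9] lean -0.03 side 0.03 F(pack) [ 0.4  0.5 -3.7] wt [-0.02  0.02 -0.03] open 53.5mm
 sg 1 q [-0.13  0.07  1.7  -0.    1.37 -0.35] turn left(tool deg) [ 0.03 -0.1   0.03]
 shift now axes cm [ 0.13 -0.11 -0.02]  aligned axes cm [ 0.13 -0.11 -0.02]
```

```bash
python3 -m creep '[[[1,0,0,0,0,0,0],[1,0,0,0,0,0,0],[1,0,0,0,0,0,0],[1,0,0,0,0,0,0],[1,0,0,0,0,0,0],[1,0,0,0,0,0,0],[1,0,0,0,0,0,0],[1,0,0,0,0,0,0]]]' 55
python3 - <<'E'
from h import *
from plant import optics
rep()
s=optics.read_camera('side'); c=optics.read_camera('top')
s0=dict(np.load('pics/side0.npz')); c0=dict(np.load('pics/top0.npz'))
cv2.imwrite('pics/side4.png',cv2.resize(s['frame'][110:250,210:330,::-1],None,fx=4.2,fy=4.2,interpolation=cv2.INTER_CUBIC))
wm=lambda f:cv2.inRange(cv2.cvtColor(f["frame"],cv2.COLOR_RGB2HSV),(0,0,120),(180,35,255))
for n,b in(("white",(272,180,305,212)),):
    for f in(s0,s):
        m=wm(f)[b[1]:b[3],b[0]:b[2]]; v,u=np.nonzero(m); print(n,u.mean()+b[0],v.mean()+b[1],len(u))
for nm,b in(("radio",(150,160,184,195)),("tx",(400,185,495,260))):
    d=np.abs(c["frame"].astype(int)-c0["frame"])[b[1]:b[3],b[0]:b[2]]; print(nm,"diff",d.mean().round(2),d.max())
# bottom-corner: near vertical bottom edge of pack in side view predictions
for z in(.055,.073,.079,.085):
    P=C+.027*-PX-.019*PY+[0,0,z]; uv=cv2.projectPoints(P.reshape(1,3),cv2.Rodrigues(s["R"])[0],s["t"],s["intrinsics"],s["dist_coeffs"])[0].ravel()
    print(z,"near corner crop px",((uv-[210,110])*4.2).round(0))
E
```

```text
t: 12.3
tool_pos: [0.5579, -0.0222, 0.146]
orientation: [-1.564, -0.171, 0.172]
force: [-0.5, -1.2, -2.8]
opening: 0.0536
t 12.30 tcp [ 0.5579 -0.0222  0.146 ] packframe mm [ -0.8   0.2 146. ] lean 0.05 side 0.00 F(pack) [-0.7 -1.  -2.8] wt [-0.04  0.05 -0.01] open 53.6mm
 sg 1 q [-0.13  0.07  1.7  -0.    1.37 -0.35] turn left(tool deg) [ 0.   -0.09 -0.05]
white nan nan 0
white nan nan 0
radio diff 29.81 151
tx diff 6.95 14
0.055 near corner crop px [249. 414.]
0.073 near corner crop px [249. 396.]
0.079 near corner crop px [248. 391.]
0.085 near corner crop px [248. 385.]<stdin>:10: RuntimeWarning: Mean of empty slice.
  ret = ret.dtype.type(ret / rcount)
```

View pics/side4.png

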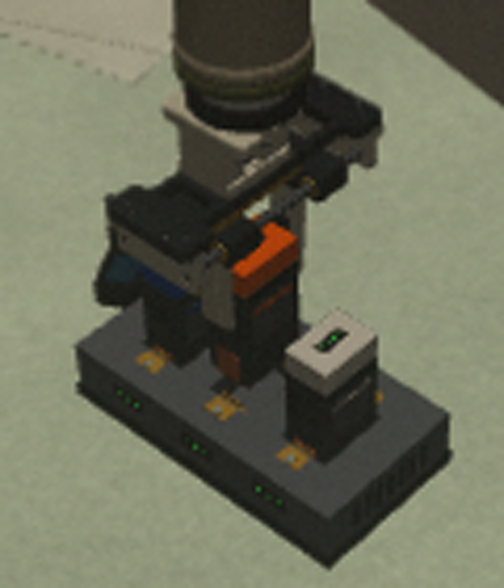

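Side view: the pack is upright with its near-bottom corner at about crop (246,387). That matches a foot height of about 0.08 m, about 25 mm above the deck. The white pack looks seated. My radio difference check came out high, so I'll look at the top view, and I'll fix the white-pack check, which returned no pixels.

Run:
```python
from h import *
from plant import optics
c=optics.read_camera('top'); s=optics.read_camera('side')
c0=dict(np.load('pics/top0.npz')); s0=dict(np.load('pics/side0.npz'))
cr=lambda f:cv2.resize(f["frame"][120:235,140:310,::-1],None,fx=4.4,fy=2.55*1.0,interpolation=cv2.INTER_CUBIC)
cv2.imwrite('pics/top5.png',np.vstack([cr(c0),cr(c)]))
g=lambda f,b:cv2.cvtColor(f["frame"],cv2.COLOR_RGB2GRAY)[b[1]:b[3],b[0]:b[2]].astype(np.float32)
for n,a,f,b in(("radio side",s0,s,(230,175,242,186)),("blue base side",s0,s,(243,180,262,200)),("white side",s0,s,(276,182,303,225)),("tx top",c0,c,(400,185,495,260))):
    sh,r=cv2.phaseCorrelate(g(a,b),g(f,b)); print(n,"shift px",np.round(sh,2),"resp",round(r,2))
```

```text
radio side shift px [ 0.01 -0.04] resp 0.99
blue base side shift px [ 0.2 -0.2] resp 1.2
white side shift px [0.39 0.52] resp 0.99
tx top shift px [0.01 0.49] resp 1.0
```

View pics/top5.png

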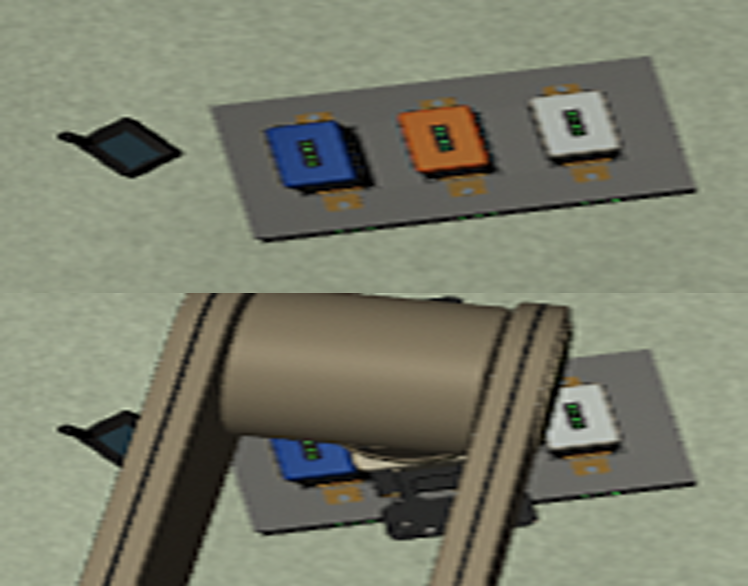

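The top view shows that the radio difference was just the arm covering part of it: its visible half is in the same place (75,428), and blue and white are unchanged. The pack is held, upright and clear of its bay, so I'm handing in.

```bash
python3 -c "
from plant import robot
print(robot.close_job())
from h import *
rep()"
```

```text
the job is handed in; nothing more can be done
None
the job is handed in; nothing more can be done
```

The orange-capped pack is out of the charger and still in the gripper, upright and centred about 24 mm above its bay. I handed the job in at about 12.5 s.

- **How it was done:** I gripped the pack by its two x ends at 55 N. I rocked it to +4.7°, −5.3°, about +5°, −5.1°, +6° and −5.1°, easing it upwards each time, then set it upright and lifted it clear. The second + lean read 4.2° before a last small push, so its peak is an estimate. The largest force I read between moves was about 8 N.
- **Final pose:** The lean was 0.05° and the TCP was within 1 mm of the bay centre. In the side view, the pack's foot is at about 0.08 m, which agrees with the lift height. The last force reading along z was −2.8 N (−3.7 to −4.4 N just before), roughly the pack's weight.
- **Other objects:** The white and blue packs, the radio and the transmitter showed image shifts of about 0.6 px or less, so I take them as undisturbed.
- **Checks that failed or disagreed:**
  - The first radio comparison gave a large difference, because the arm covers part of the radio in the top view. The side view showed no shift.
  - The first white-pack colour mask found no pixels, so I used an image-shift comparison instead.
  - The blue pack's shift check was noisy, because the gripper partly hides it. Its visible part looks unchanged.
  - The state read after hand-in was refused, so the final second was not checked.

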